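Scoop rubber feet into the tin

ROBOT

A 6-joint arm with a two-finger parallel gripper is mounted at the origin on the work surface. World frame = base frame: x ahead of the robot, y to its left, z up, the work surface at z = 0. Lengths are in m, angles in rad, forces in N, time in s.
With the tool pointing down it reaches from about 0.325 to 0.775 m from the base axis. Payload 9.3 kg.
Tool frame: the origin (TCP) lies on the centre line of the jaws, within the pads' length; the fingertips stand 8 mm ahead of it and the grasp point (between the pads) lies 11 mm behind it; z points along the fingers, y is the line along which they close (so a half turn about z gives the same grasp; the last joint's range is limited). The gripper opens to 85 mm and grips with 20 to 120 N. Pads are 22 mm wide; open, the fingers measure 114 mm over their backs; the gripper's body (76 mm by 85 mm) begins 54 mm behind the grasp point. The pads swing forward as they close: fully open they stand 13 mm farther back than shut.
Start: joints at [-1.426, 0.259, 0.021, 1.334, 0, 1.418], TCP at [0.161, -0.526, 0.239] pointing down, gripper open.
Joint ranges: [-3.04, 3.04], [-0.91, 1.82], [-1.04, 1.36], [-1.92, 1.95], [-1.52, 1.45], [-3.14, 3.14]. Speed limits (rad/s): [2.22, 2.22, 2.79, 3.14, 3.14, 3.14].

INTERFACE

Orientations are given as a unit quaternion [x, y, z, w].
In Python, from workcell import robot, cams, job gives the robot as it stands.
- The arm moves only by the tool arm_command, never from a script. Its arguments are lists of equal length, an entry for each row: "offset": the shift along the tool's x, y, z in mm, a list of three; "rot": the turn, a rotation vector about the tool's x, y, z in units of 10 degrees (1.0 is 10 degrees), a list of three. In form: {"offset": [[tx, ty, tz], ...], "rot": [[wx, wy, wz], ...]}. A call has 1 to 20 rows; each row is the pose to reach, as a shift and turn from the pose commanded when the call began, along the tool's axes at that moment; what a row does not reach only later rows make up. A row lasts 1/8 s, in which the tool goes at most 62.5 mm and 10.7 degrees, less where a joint would pass 70% of its speed; a pose out of reach is approached as far as the arm can. A call with a gripper value outside its range is refused whole. "fingers" is the opening, from -1 (shut) to 1 (fully open), so that 0 is half open, set as the call begins (left out, the last holds). The fingers move at their own pace and stop on an object; the grip force is fixed at half the most. Time passes only in rows, so rows that repeat a pose let the fingers close. It gives the time, the measured TCP pose, the force, the opening and the grip force at its end, in the units of the state.
- robot.get_obs(): the state, without advancing time (a new reading comes with each control period).
- cams.read_camera(name): name is "side" or "top"; returns a dict with "image" (480x640x3 uint8, red, green, blue), "K" (3x3 intrinsics, pixels), "dist" ([k1, k2, p1, p2, k3] as OpenCV has them; the pictures are not rectified), "rvec" (rotation vector, rad) and "tvec" (3), from world to camera coordinates, as OpenCV has them. Camera axes: x right, y down, z forward; pixel columns grow to the right and rows downward; lengths in m; the calibration is good to about 2 mm. A picture is of the moment at which its call begins. There is no depth.
- job.sign_off(): hands the job in; it is judged then, once.
The state is a dict: "t": time; "joint_positions": joint angles; "qd": joint speeds; "joint_torque": joint torques, N m; "eef_pos": TCP position; "tool_rot": TCP orientation; "wrist_force": force on the tool from outside, world axes, zero at the start; "ft_torque": the same for the moment, N m; "width": finger opening in m; "grasp_force": force on a finger pad.
Only numpy, scipy, OpenCV 4.12 (cv2) and the standard library are available. Lean on these libraries where they do the work, as an engineer would, in place of code of your own. Each camera call takes 0.05 s, during which the arm holds its last target. There are 200 camera calls.

TASK

Use the hand scoop to scoop at least three of the rubber furniture feet out of the grey parts tray and tip them into the wide steel tin, then lay the scoop down flat on the desk and let go. Touch the feet only with the scoop, never with the fingers, press only lightly on the tray and its end ramp, and spill none: every foot must end in the tin or in the tray. Leave the tin standing where it is and the other things on the desk undisturbed.

Things in the scene. Friction and masses are not known exactly. Their poses are not given: they have to be found in the camera images.
- tray: Grey plastic parts tray fixed to the desk, x along its length away from the robot, z up. Inside 90 mm wide (y = -45 to +45) and 254 mm long (x = -118 to +136), walls 4 mm. Origin: 12 mm below its inner floor. The rim is 32 mm above the inner floor. The origin's height above the desk differs from start to start (0 to 15 mm). The -x end is a plain wall.
- tray_floor (a point): Point on the tray's inner floor above the tray's origin. The feet stand between tray x = -10 and 45 mm; the floor behind them, to the -x wall, is empty. Beyond them a steep (55 degree) aluminium end ramp, as wide as the tray, rises from the floor to the rim, 22 mm long in x. It is clamped firmly, its foot anywhere from x = 52 to 86 mm: no pose tells where, find it by touch or sight.
- scoop: Hand scoop, aluminium with a black handle, 0.1 to 0.2 kg, lying on its flat bowl floor. Origin: underside of the bowl floor, centre of the bowl; x towards the open front, z up. Bowl 75 mm long (x -37.5 to +37.5), 70 mm wide outside, floor 2 mm thick, 3 mm side walls 30 mm high that slope down to the lip over the front 25 mm, back wall 38 mm high.
- scoop_grip (a point): Middle of the scoop's handle (scoop x = -92.5, y = 0, z = 64 mm): a straight level bar along scoop x, from x = -137 to -48 mm, 14 mm wide (y), 24 mm tall (z 52 to 76 mm), to be grasped across its width. A neck (x -47 to -37 mm) joins it to the bowl's back wall.
- scoop_lip (a point): Middle of the scoop's straight front lip, on its underside (scoop x = +37.5, y = 0, z = 0).
- scoop_bowl (a point): Middle of the scoop's bowl (scoop x = 0, y = 0, z = 12 mm).
- tin: Plain round open steel tin, loose, about 0.4 kg, outer radius 52 mm at the foot and 56 mm at the rim, 70 mm tall, wall 3 mm, the only wide low round vessel on the desk (the mug is narrower and taller). Origin: centre of its underside, z up. It stands to the left or the right of the tray, the scoop on the other side.
- foot1: Black rubber furniture foot, a stubby barrel 19 mm in diameter (12 mm at its bevelled ends) and 14 mm tall, 12 g, one of six alike in the tray. Origin: centre of its flat underside, z along its axis. It can lie or roll on its side.
- foot2: Black rubber furniture foot, a stubby barrel 19 mm in diameter (12 mm at its bevelled ends) and 14 mm tall, 12 g, one of six alike in the tray. Origin: centre of its flat underside, z along its axis. It can lie or roll on its side.
- foot3: Black rubber furniture foot, a stubby barrel 19 mm in diameter (12 mm at its bevelled ends) and 14 mm tall, 12 g, one of six alike in the tray. Origin: centre of its flat underside, z along its axis. It can lie or roll on its side.
- foot4: Black rubber furniture foot, a stubby barrel 19 mm in diameter (12 mm at its bevelled ends) and 14 mm tall, 12 g, one of six alike in the tray. Origin: centre of its flat underside, z along its axis. It can lie or roll on its side.
- foot5: Black rubber furniture foot, a stubby barrel 19 mm in diameter (12 mm at its bevelled ends) and 14 mm tall, 12 g, one of six alike in the tray. Origin: centre of its flat underside, z along its axis. It can lie or roll on its side.
- foot6: Black rubber furniture foot, a stubby barrel 19 mm in diameter (12 mm at its bevelled ends) and 14 mm tall, 12 g, one of six alike in the tray. Origin: centre of its flat underside, z along its axis. It can lie or roll on its side.
- mug: White ceramic mug, 76 mm wide, 98 mm tall. Not to be moved. Origin: centre of its underside.
- tape_roll: Cardboard-brown tape ring, 90 mm wide, 24 mm tall, lying flat. Not to be moved. Origin: centre of its underside.
- screwdriver: Screwdriver lying on the desk. Not to be moved.
- stapler: Black stapler, 130 x 34 mm, 40 mm tall. Not to be moved. Origin: centre of its underside.
- glue: White glue bottle, 44 mm wide, 110 mm tall. Not to be moved. Origin: centre of its underside.
Mind the look-alikes: they are no part of the job. What is meant by the scoop is not yellow, and is the smaller of those in its own colour.

How it is judged:
By the outcome, as a careful person would: the job done as asked, in the order asked, and still so for the second after the job is handed in, with the robot touching nothing.
It also fails if it takes over 70 s, if anything falls off the work surface, if the arm or the gripper's body presses on something with over 40 N, if the wrist force passes 120 N, or if a joint passes its speed limit or range.

## Working session

There is one attempt and no reset: what is moved stays moved. The work goes in short steps, Python scripts to look and compute and a tool call to move; the robot and the scene stay as the last step left them, time stands still between calls to the robot, and variables do not carry over. Pictures are saved under pics/ and viewed, at most 10 in all, crops included, and the job is handed in when it is done.

Besides the shell and the picture viewer there is one more tool, called after "Emit:" by a JSON object that holds its "name" and its "arguments". arm_command: Moves the arm, as the interface text tells. Its arguments: {"type":"object","properties":{"offset":{"type":"array"},"rot":{"type":"array"},"fingers":{"type":"number"}},"required":["offset","rot"]}

```bash
ls; mkdir -p pics
cat > h.py <<'E'
import numpy as np, cv2
from scipy.spatial.transform import Rotation as R
from workcell import robot, cams, job
def cam(n):
    c=cams.read_camera(n); return c
def ray(c,uv):
    uv=np.array(uv,float).reshape(-1,1,2)
    n=cv2.undistortPoints(uv,np.array(c["K"]),np.array(c["dist"]))[:,0]
    Rm=cv2.Rodrigues(np.array(c["rvec"],float))[0]; t=np.array(c["tvec"],float).ravel()
    d=np.c_[n,np.ones(len(n))]@Rm; return -Rm.T@t, d
def onz(c,uv,z):
    o,d=ray(c,uv); return o+d*((z-o[2])/d[:,2])[:,None]
def proj(c,p):
    return cv2.projectPoints(np.array(p,float).reshape(-1,1,3),np.array(c["rvec"],float),np.array(c["tvec"],float),np.array(c["K"]),np.array(c["dist"]))[0][:,0]
def tri(c1,p1,c2,p2):
    o1,d1=ray(c1,p1);o2,d2=ray(c2,p2);out=[]
    for a,b in zip(d1,d2):
        A=np.c_[a,-b];s=np.linalg.lstsq(A,o2-o1,rcond=None)[0];out.append((o1+a*s[0]+o2+b*s[1])/2)
    return np.array(out)
def save(c,name): cv2.imwrite('pics/'+name,cv2.cvtColor(c["image"],cv2.COLOR_RGB2BGR))
E
python3 - <<'E'
from h import *
import pickle
o=robot.get_obs();print({k:np.round(v,3) for k,v in o.items()})
cs={n:cam(n) for n in("top","side")}
pickle.dump(cs,open('c0.pkl','wb'))
for n,c in cs.items():
    save(c,n+'0.png'); print(n,ray(c,[[320,240]]))
E
```

```text
pics
{'t': np.float64(0.0), 'joint_positions': array([-1.426,  0.259,  0.021,  1.334,  0.   ,  1.418]), 'qd': array([ 0.002,  0.002, -0.001,  0.002, -0.   , -0.001]), 'joint_torque': array([ 0.0000e+00, -5.5564e+01,  3.4453e+01,  1.4000e-02, -0.0000e+00,
        0.0000e+00]), 'eef_pos': array([ 0.161, -0.526,  0.239]), 'tool_rot': array([ 0.989,  0.148,  0.   , -0.001]), 'wrist_force': array([-0.003, -0.521,  0.517]), 'ft_torque': array([0.07 , 0.051, 0.03 ]), 'grasp_force': np.float64(0.0), 'width': np.float64(0.085)}
top (array([ 0.4032446 , -0.0525244 ,  1.07100484]), array([[ 0.09413421, -0.01020593, -0.99558473]]))
side (array([-0.02719847,  1.0337746 ,  0.95659436]), array([[ 0.34701934, -0.72689708, -0.5927553 ]]))
```

View pics/top0.png

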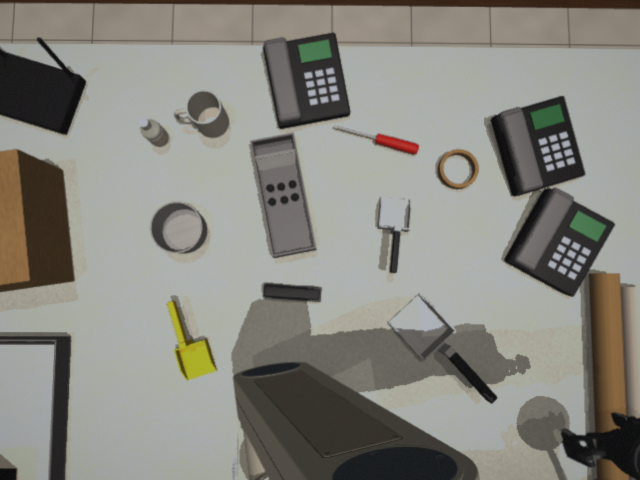

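View pics/side0.png

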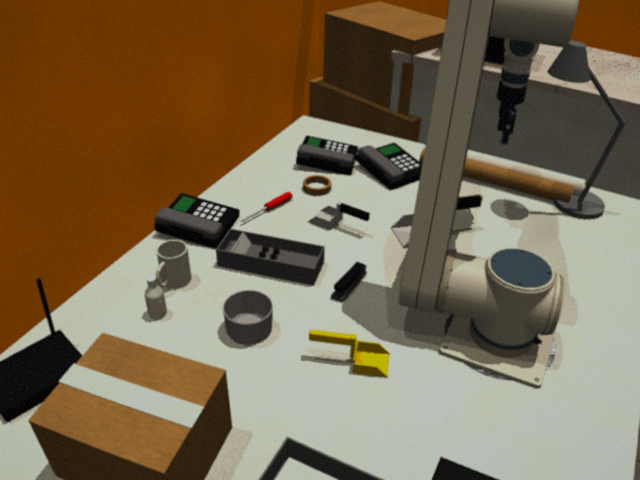

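Top view: three scoops are candidates. They are the yellow one (195,350), the large aluminium one (420,325) and the small aluminium one (394,213, handle at 394,250). The one that fits is the small aluminium scoop, which is not yellow and is the smaller of the two in its colour. The tray is at (283,195) with its ramp at the top end, and the tin is at (180,228). I'll confirm in a crop and measure.

Run:
```python
from h import *
import pickle
cs=pickle.load(open('c0.pkl','rb'));c=cs['top'];im=cv2.cvtColor(c['image'],cv2.COLOR_RGB2BGR)
cv2.imwrite('pics/crop1.png',cv2.resize(im[120:290,230:430],None,fx=3.5,fy=3.5,interpolation=cv2.INTER_CUBIC))
g=cv2.cvtColor(im,cv2.COLOR_BGR2GRAY)
# black handle
m=np.zeros_like(g);m[222:280,380:410]=(g[222:280,380:410]<50)*255
p=np.argwhere(m>0)[:,::-1].astype(np.float32);print('handle',cv2.minAreaRect(p))
box=cv2.boxPoints(cv2.minAreaRect(p));print(box.round(1).tolist());print(onz(c,box,0.076).round(4))
# feet
m=np.zeros_like(g);m[175:210,262:303]=(g[175:210,262:303]<35)*255
n,l,s,ce=cv2.connectedComponentsWithStats(m)
for i in range(1,n):
    if s[i,4]>15: print('foot',s[i],ce[i].round(1),onz(c,[ce[i]],0.025)[0].round(4))
hsv=cv2.cvtColor(im,cv2.COLOR_BGR2HSV)
m=np.zeros_like(g);m[130:262,245:320]=(g[130:262,245:320]<130)*255
p=np.argwhere(m>0)[:,::-1].astype(np.float32);r=cv2.minAreaRect(p);print('tray',r,cv2.boxPoints(r).round(1).tolist(),onz(c,cv2.boxPoints(r),0.05).round(4).tolist())
m=np.zeros_like(g);m[190:265,140:220]=(g[190:265,140:220]<140)*255
k=max(cv2.findContours(m,cv2.RETR_EXTERNAL,cv2.CHAIN_APPROX_NONE)[0],key=cv2.contourArea);print('tin',cv2.minEnclosingCircle(k),cv2.fitEllipse(k))
```

```text
handle ((394.2069091796875, 251.51724243164062), (5.647092819213867, 39.5296516418457), 4.763641834259033)
[[389.79998779296875, 271.0], [393.0, 231.60000610351562], [398.70001220703125, 232.10000610351562], [395.3999938964844, 271.3999938964844]]
[[ 0.4323 -0.2106  0.076 ]
 [ 0.5162 -0.2183  0.076 ]
 [ 0.5152 -0.2303  0.076 ]
 [ 0.4313 -0.2225  0.076 ]]
tray ((281.6766357421875, 195.36610412597656), (119.8011703491211, 46.514408111572266), 78.80488586425781) [[247.1999969482422, 141.10000610351562], [292.8999938964844, 132.10000610351562], [316.1000061035156, 249.60000610351562], [270.5, 258.6000061035156]] [[0.7189, 0.0992, 0.05], [0.7402, -0.0017, 0.05], [0.4787, -0.0546, 0.05], [0.4586, 0.0443, 0.05]]
tin ((178.76744079589844, 228.88372802734375), 28.895620346069336) ((178.65675354003906, 228.0358428955078), (50.30402374267578, 57.212032318115234), 108.20299530029297)
```

View pics/crop1.png

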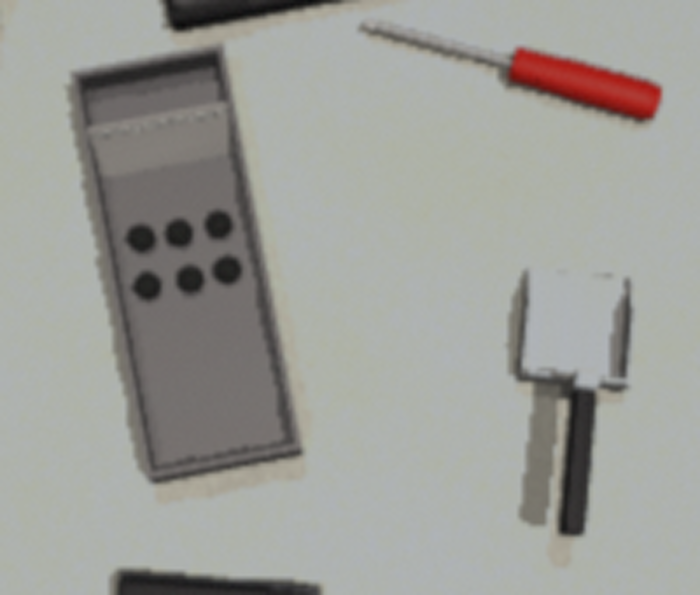

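Crop confirms the small aluminium scoop: bowl at crop (575,325), handle at (577,460). It shows six feet, with the ramp foot line from crop (103,174) to (232,155). Next I'll triangulate the tray in the side view.

Run:
```python
from h import *
import pickle
cs=pickle.load(open('c0.pkl','rb'));c=cs['side'];im=cv2.cvtColor(c['image'],cv2.COLOR_RGB2BGR)
cv2.imwrite('pics/crop2.png',cv2.resize(im[195:345,205:385],None,fx=4,fy=4,interpolation=cv2.INTER_CUBIC))
t=cs['top']
def T(p): return np.array(p,float)/3.5+[230,120]
for z in (.044,.052,.059):
    q=onz(t,T([[73,73],[220,47],[153,480],[300,452]]),z)
    print(z,q[:,:2].round(4).tolist(),[np.linalg.norm(q[a]-q[b]).round(4) for a,b in((0,1),(2,3),(0,2),(1,3))])
```

```text
0.044 [[0.7215, 0.092], [0.7391, -0.0014], [0.4622, 0.0379], [0.4802, -0.0538]] [np.float64(0.0951), np.float64(0.0934), np.float64(0.2648), np.float64(0.2641)]
0.052 [[0.719, 0.0909], [0.7365, -0.0018], [0.4618, 0.0372], [0.4796, -0.0538]] [np.float64(0.0943), np.float64(0.0926), np.float64(0.2628), np.float64(0.2621)]
0.059 [[0.7168, 0.0899], [0.7342, -0.0021], [0.4613, 0.0365], [0.4791, -0.0537]] [np.float64(0.0937), np.float64(0.092), np.float64(0.261), np.float64(0.2603)]
```

View pics/crop2.png

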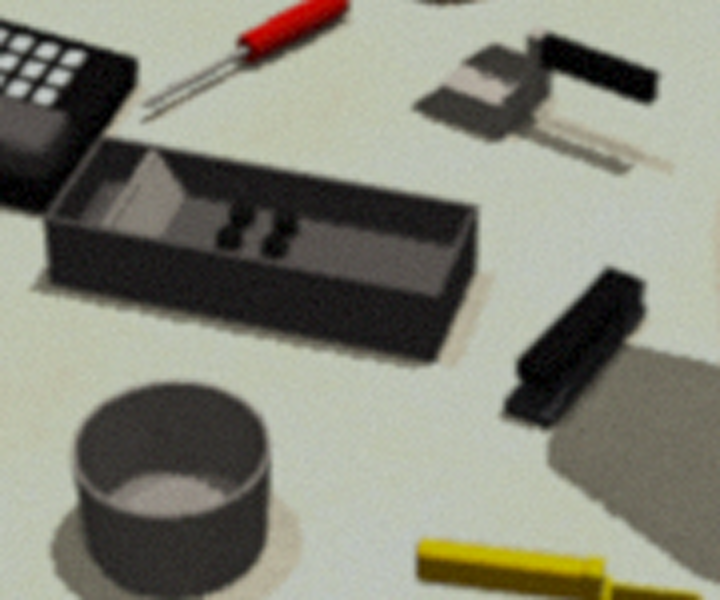

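Run:
```python
from h import *
import pickle
cs=pickle.load(open('c0.pkl','rb'));t=cs['top'];s=cs['side']
def T(p): return np.array(p,float)/3.5+[230,120]
def S(p): return np.array(p,float)/4+[205,195]
P=tri(t,T([[73,73],[153,480],[220,47],[300,452]]),s,S([[46,215],[438,295],[105,141],[477,206]]))
print('rim',P.round(4).tolist(),P[:,2].mean())
zr=P[:,2].mean()
yaw=np.arctan2(*(P[[0,2]].mean(0)-P[[1,3]].mean(0))[[1,0]])
ce=P.mean(0); O=ce[:2]-0.009*np.array([np.cos(yaw),np.sin(yaw)])
print('yaw deg',np.degrees(yaw),'origin',O,'rimz',zr)
def loc(p): 
    d=np.array(p)[:,:2]-O; return np.c_[d@[np.cos(yaw),np.sin(yaw)],d@[-np.sin(yaw),np.cos(yaw)]].round(4)
fl=zr-.032
F=onz(t,T([[141,238],[179,233],[219,225],[148,286],[190,279],[227,269]]),fl+.014);print('feet',F.round(4).tolist(),loc(F).tolist())
print('rampfoot',loc(onz(t,T([[103,174],[232,155]]),fl)).tolist(),'crest',loc(onz(t,T([[90,130],[227,102]]),zr)).tolist())
print('floor back corners', loc(onz(t,T([[158,465],[290,440]]),fl)).tolist())
print('tin', onz(t,[[180,227]],.07),tri(t,[[180,227]],s,S([[172,450]])), onz(t,[[183,231]],.003))
for z in (0,): print('scoop floor front',onz(t,T([[527,270],[628,278],[520,378],[622,386]]),z).round(4).tolist())
hz=.076
print('handle',onz(t,T([[582,390],[571,533]]),hz).round(4).tolist(), 'side-end',onz(s,S([[657,72]]),.076))
print('mug',onz(t,[[205,108]],.05),'glue',onz(t,[[153,132]],.05))
```

```text
rim [[0.7164, 0.0898, 0.0558], [0.4614, 0.037, 0.0517], [0.7346, -0.0027, 0.0501], [0.4794, -0.0538, 0.0534]] 0.05275620719082792
yaw deg 11.501734601816475 origin [0.58912758 0.01578281] rimz 0.05275620719082792
feet [[0.6171, 0.0482, 0.0348], [0.6205, 0.0241, 0.0348], [0.6258, -0.0014, 0.0348], [0.5862, 0.0434, 0.0348], [0.5909, 0.0168, 0.0348], [0.5975, -0.0067, 0.0348]] [[0.0339, 0.0262], [0.0324, 0.0019], [0.0326, -0.0241], [0.0026, 0.0276], [0.0019, 0.0006], [0.0037, -0.0237]]
rampfoot [[0.0831, 0.0433], [0.0793, -0.0411]] crest [[0.1038, 0.0439], [0.1049, -0.0442]]
floor back corners [[-0.1094, 0.0438], [-0.1101, -0.042]]
tin [[0.5241924  0.23646453 0.07      ]] [[0.52527586 0.23939823 0.0595399 ]] [[0.52315339 0.24872103 0.003     ]]
scoop floor front [[0.6046, -0.2028, 0.0], [0.5997, -0.2695, 0.0], [0.5329, -0.1978, 0.0], [0.528, -0.2647, 0.0]]
handle [[0.5165, -0.2252, 0.076], [0.4295, -0.2178, 0.076]] side-end [[ 0.42597744 -0.22211183  0.076     ]]
mug [[0.79375087 0.19448111 0.05      ]] glue [[0.73821161 0.30817857 0.05      ]]
```

```bash
cat >> h.py <<'E'
def toolR(yaw,up):  # degrees; scoop x = tool x, tool z down; up = nose up
    return R.from_euler('z',yaw,degrees=True)*R.from_euler('y',-up,degrees=True)*R.from_euler('x',180,degrees=True)
def rel(p,yaw,up,q0=None):
    o=robot.get_obs(); r0=R.from_quat(o['tool_rot']) if q0 is None else q0
    off=r0.inv().apply(np.array(p)-o['eef_pos'])*1000
    rv=np.degrees((r0.inv()*toolR(yaw,up)).as_rotvec())/10
    return off.round(1).tolist(), rv.round(3).tolist()
def st():
    o=robot.get_obs();r=R.from_quat(o['tool_rot']);x=r.apply([1,0,0]);y=r.apply([0,1,0])
    print('t',round(float(o['t']),2),'p',o['eef_pos'].round(4).tolist(),'yaw',np.degrees(np.arctan2(x[1],x[0])).round(2),'up',np.degrees(np.arcsin(x[2])).round(2),'roll',np.degrees(np.arcsin(y[2])).round(2),'F',np.round(o['wrist_force'],1).tolist(),'w',round(float(o['width']),4),'g',round(float(o['grasp_force']),1),'j',o['joint_positions'].round(2).tolist())
E
python3 -c "
from h import *
st();print(rel([.473,-.2215,.14],-5,0),rel([.473,-.2215,.055],-5,0))"
```

```text
t 0.1 p [0.1614, -0.5255, 0.2387] yaw 17.06 up 0.01 roll -0.07 F [-0.0, -0.3, 0.4] w 0.0852 g 0.0 j [-1.43, 0.26, 0.02, 1.33, 0.0, 1.42]
([387.1, -199.1, 99.0], [-0.007, 0.0, 2.206]) ([387.1, -199.0, 184.0], [-0.007, 0.0, 2.206])
```

Emit:
{"name": "arm_command", "arguments": {"offset": [[39,-20,0],[97,-50,20],[155,-80,40],[213,-110,60],[271,-140,80],[329,-170,95],[387,-199,99],[387,-199,99],[387,-199,99],[387,-199,99]], "rot": [[0,0,0.3],[0,0,0.6],[0,0,1.0],[0,0,1.4],[0,0,1.8],[0,0,2.1],[0,0,2.2],[0,0,2.2],[0,0,2.2],[0,0,2.2]], "fingers": 0.2}}

```text
t: 1.35
eef_pos: [0.4725, -0.2222, 0.1401]
tool_rot: [0.999, -0.043, -0.0, -0.0]
wrist_force: [0.4, -0.2, -0.4]
width: 0.051
grasp_force: 0.0
```

Run:
```python
from h import *
st()
c=cam('top');save(c,'top1.png');s=cam('side')
im=np.hstack([cv2.resize(c['image'][170:290,340:450],None,fx=3.5,fy=4,interpolation=cv2.INTER_CUBIC),cv2.resize(s['image'][150:270,290:400],None,fx=3.5,fy=4,interpolation=cv2.INTER_CUBIC)])
cv2.imwrite('pics/g1.png',im[:,:,::-1])
print(rel([.473,-.2215,.055],-5,0))
```

```text
t 1.35 p [0.4725, -0.2222, 0.1401] yaw -4.93 up -0.03 roll -0.0 F [0.4, -0.2, -0.4] w 0.051 g 0.0 j [-0.6, 0.26, -0.23, 1.08, -0.0, 2.63]
([0.6, -1.4, 85.4], [0.001, 0.001, -0.001])
```

View pics/g1.png

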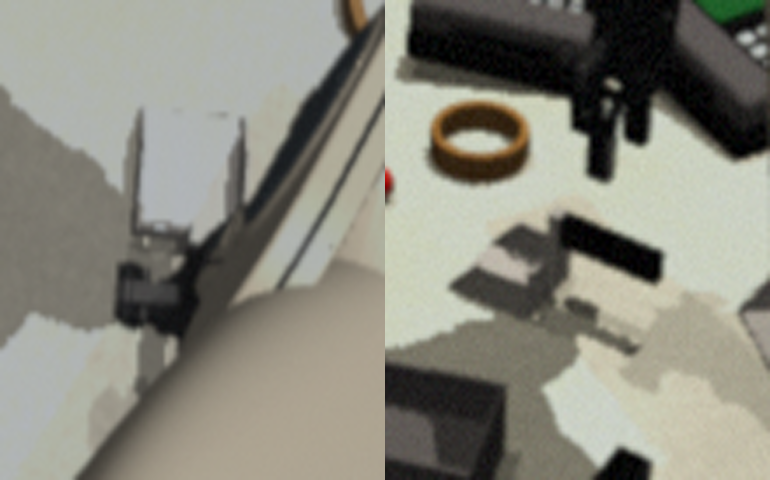

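The picture shows the gripper straddling the black handle line (top-crop 150,290; fingers in the side crop at 600,120). Descending and gripping.

Emit:
{"name": "arm_command", "arguments": {"offset": [[0.5,-1,30],[0.5,-1,60],[0.5,-1,80],[0.5,-1,85],[0.5,-1,85],[0.5,-1,85]], "rot": [[0,0,0],[0,0,0],[0,0,0],[0,0,0],[0,0,0],[0,0,0]]}}

```text
t: 2.2
eef_pos: [0.4739, -0.2216, 0.0562]
tool_rot: [0.999, -0.043, 0.001, 0.0]
wrist_force: [0.4, 0.3, -0.1]
width: 0.0512
grasp_force: 0.0
```

Emit:
{"name": "arm_command", "arguments": {"offset": [[0,0,0],[0,0,0],[0,0,0],[0,0,0],[0,0,0],[0,0,0],[0,0,0],[0,0,0]], "rot": [[0,0,0],[0,0,0],[0,0,0],[0,0,0],[0,0,0],[0,0,0],[0,0,0],[0,0,0]], "fingers": -1}}

```text
t: 3.2
eef_pos: [0.4737, -0.2211, 0.0556]
tool_rot: [0.999, -0.043, 0.0, 0.0]
wrist_force: [-1.6, -0.0, 5.2]
width: 0.0129
grasp_force: 63.3
```

Run:
```python
from h import *
st()
```

```text
t 3.2 p [0.4737, -0.2211, 0.0556] yaw -4.93 up 0.03 roll 0.01 F [-1.6, -0.0, 5.2] w 0.0129 g 63.3 j [-0.6, 0.34, -0.37, 0.87, 0.0, 2.63]
```

Run:
```python
from h import *
print(rel([.474,-.221,.165],-5,0),rel([.435,-.014,.165],11.5,0),rel([.435,-.014,.125],11.5,0))
```

```text
([0.4, -0.1, -109.4], [0.001, -0.003, 0.007]) ([-56.3, -203.0, -109.5], [0.002, -0.003, -1.643]) ([-56.3, -203.0, -69.5], [0.002, -0.003, -1.643])
```

Emit:
{"name": "arm_command", "arguments": {"offset": [[0,0,-20],[0,0,-60],[0,0,-100],[-5,-20,-110],[-18,-60,-110],[-30,-105,-110],[-42,-150,-110],[-52,-190,-110],[-56,-203,-110],[-56,-203,-110],[-56,-203,-90],[-56,-203,-75],[-56,-203,-70],[-56,-203,-70],[-56,-203,-70]], "rot": [[0,0,0],[0,0,0],[0,0,0],[0,0,0],[0,0,-0.4],[0,0,-0.8],[0,0,-1.2],[0,0,-1.5],[0,0,-1.64],[0,0,-1.64],[0,0,-1.64],[0,0,-1.64],[0,0,-1.64],[0,0,-1.64],[0,0,-1.64]]}}

```text
t: 5.08
eef_pos: [0.4356, -0.0143, 0.1257]
tool_rot: [0.995, 0.1, 0.0, 0.0]
wrist_force: [-0.4, -0.3, -1.0]
width: 0.0131
grasp_force: 62.4
```

Run:
```python
from h import *
import pickle
st()
c=cam('top');s=cam('side');pickle.dump({'top':c,'side':s},open('c1.pkl','wb'))
im=np.hstack([cv2.resize(c['image'][125:275,235:325],None,fx=4,fy=4,interpolation=cv2.INTER_CUBIC),cv2.resize(s['image'][195:345,210:315],None,fx=4,fy=4,interpolation=cv2.INTER_CUBIC)])
cv2.imwrite('pics/g2.png',im[:,:,::-1])
```

```text
t 5.08 p [0.4356, -0.0143, 0.1257] yaw 11.43 up 0.04 roll 0.02 F [-0.4, -0.3, -1.0] w 0.0131 g 62.4 j [-0.23, 0.13, -0.44, 0.99, -0.0, 2.72]
```

View pics/g2.png

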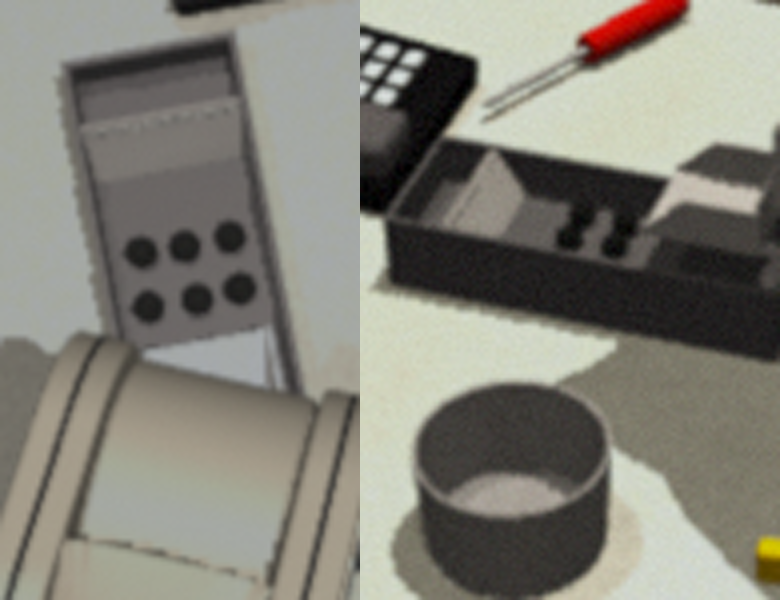

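Lip is visible in the top crop from (143,350) to (272,326), and the six feet stand ahead of it. Next, locating the lip.

Run:
```python
from h import *
import pickle
cs=pickle.load(open('c1.pkl','rb'));t=cs['top']
T=lambda p:np.array(p,float)/4+[235,125]
O=np.array([.5891,.0158]);y=np.radians(11.5)
def loc(p):
    d=np.array(p)[:,:2]-O; return np.c_[d@[np.cos(y),np.sin(y)],d@[-np.sin(y),np.cos(y)]].round(4)
L=onz(t,T([[143,350],[272,326]]),.0712);print(L,loc(L),loc(L.mean(0)[None]),loc(np.array([[.4356,-.0143]])),np.linalg.norm(L[0]-L[1]))
print('edge angle',np.degrees(np.arctan2(*(L[0]-L[1])[[1,0]]))-90)
F=onz(t,T([[142,251],[185,246],[230,238],[148,306],[197,299],[240,288]]),.035);print(loc(F).tolist())
print(loc(onz(t,T([[103,183],[246,158]]),.021)))
```

```text
[[ 0.55638875  0.04300525  0.0712    ]
 [ 0.56979189 -0.02597334  0.0712    ]] [[-0.0266  0.0332]
 [-0.0272 -0.0371]] [[-0.0269 -0.002 ]] [[-0.1564  0.0011]] 0.0702686998372548
edge angle 10.996046650593016
[[0.0343, 0.0256], [0.0325, 0.0016], [0.0321, -0.0239], [0.0032, 0.0281], [0.0018, 0.0007], [0.0033, -0.024]]
[[ 0.0801  0.0407]
 [ 0.0786 -0.0415]]
```

Emit:
{"name": "arm_command", "arguments": {"offset": [[0,-3,15],[0,-3,30],[0,-3,38],[0,-3,40],[0,-3,41],[0,-3,41]], "rot": [[0,-0.2,0],[0,-0.2,0],[0,-0.2,0],[0,-0.2,0],[0,-0.2,0],[0,-0.2,0]]}}

```text
t: 5.92
eef_pos: [0.4348, -0.0111, 0.0845]
tool_rot: [0.995, 0.1, -0.017, 0.002]
wrist_force: [-0.0, -0.3, -1.5]
width: 0.0133
grasp_force: 62.4
```

Emit:
{"name": "arm_command", "arguments": {"offset": [[0,0,1],[0,0,2],[0,0,2]], "rot": [[0,0,0],[0,0,0],[0,0,0]]}}

```text
t: 6.3
eef_pos: [0.4346, -0.0111, 0.0824]
tool_rot: [0.995, 0.1, -0.017, 0.002]
wrist_force: [-1.0, -0.1, 0.9]
width: 0.013
grasp_force: 62.7
```

Emit:
{"name": "arm_command", "arguments": {"offset": [[0,0,0.7],[0,0,0.7]], "rot": [[0,0,0],[0,0,0]]}}

```text
t: 6.55
eef_pos: [0.4344, -0.0111, 0.0817]
tool_rot: [0.995, 0.1, -0.017, 0.002]
wrist_force: [-4.3, -1.3, 5.1]
width: 0.0131
grasp_force: 63.3
```

Emit:
{"name": "arm_command", "arguments": {"offset": [[0,0,0.7],[0,0,0.7]], "rot": [[0,0,0],[0,0,0]]}}

```text
t: 6.8
eef_pos: [0.4343, -0.0112, 0.0812]
tool_rot: [0.995, 0.1, -0.017, 0.002]
wrist_force: [-4.9, -1.2, 7.9]
width: 0.0129
grasp_force: 63.7
```

Emit:
{"name": "arm_command", "arguments": {"offset": [[0,0,-1.2],[4,0,-1.4],[10,0,-1.6],[16,0,-1.8],[22,0,-2.0],[28,0,-2.2],[34,0,-2.4],[40,0,-2.6],[46,0,-2.8],[50,0,-2.9],[54,0,-3.1],[58,0,-3.2],[62,0,-3.4],[66,0,-3.5],[66,0,-3.5]], "rot": [[0,0,0],[0,0,0],[0,0,0],[0,0,0],[0,0,0],[0,0,0],[0,0,0],[0,0,0],[0,0,0],[0,0,0],[0,0,0],[0,0,0],[0,0,0],[0,0,0],[0,0,0]]}}

```text
t: 8.68
eef_pos: [0.5, 0.0022, 0.0821]
tool_rot: [0.995, 0.1, -0.017, 0.002]
wrist_force: [0.5, 0.1, 0.6]
width: 0.013
grasp_force: 62.9
```

Run:
```python
from h import *
import pickle
st()
c=cam('top');s=cam('side');pickle.dump({'top':c,'side':s},open('c2.pkl','wb'))
im=np.hstack([cv2.resize(c['image'][125:275,235:325],None,fx=4,fy=4,interpolation=cv2.INTER_CUBIC),cv2.resize(s['image'][195:345,210:315],None,fx=4,fy=4,interpolation=cv2.INTER_CUBIC)])
cv2.imwrite('pics/g3.png',im[:,:,::-1])
```

```text
t 8.68 p [0.5, 0.0022, 0.0821] yaw 11.47 up -1.94 roll 0.0 F [0.5, 0.1, 0.6] w 0.013 g 62.9 j [-0.16, 0.3, -0.35, 0.96, -0.01, 2.78]
```

View pics/g3.png

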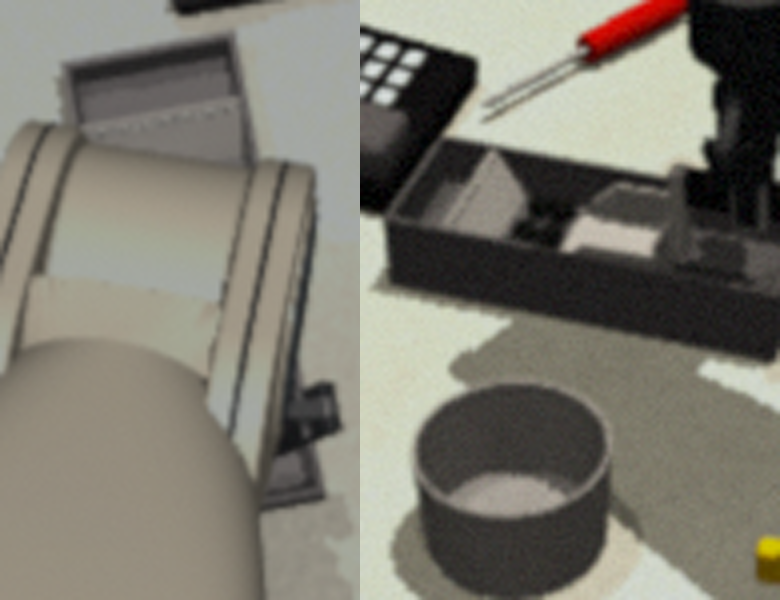

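The feet are bunched between lip and ramp (side crop 540,220), as expected. Pushing on slowly and watching the force.

Emit:
{"name": "arm_command", "arguments": {"offset": [[3,0,-0.1],[6,0,-0.2],[9,0,-0.3],[12,0,-0.4],[15,0,-0.5],[18,0,-0.6],[18,0,-0.6]], "rot": [[0,0,0],[0,0,0],[0,0,0],[0,0,0],[0,0,0],[0,0,0],[0,0,0]]}}

```text
t: 9.65
eef_pos: [0.5174, 0.0057, 0.082]
tool_rot: [0.995, 0.1, -0.017, 0.002]
wrist_force: [-1.0, 0.8, 1.2]
width: 0.0135
grasp_force: 63.0
```

Emit:
{"name": "arm_command", "arguments": {"offset": [[3,0,-0.1],[6,0,-0.2],[9,0,-0.3],[12,0,-0.4],[12,0,-0.4]], "rot": [[0,0,0],[0,0,0],[0,0,0],[0,0,0],[0,0,0]]}}

```text
t: 10.28
eef_pos: [0.5292, 0.0081, 0.082]
tool_rot: [0.995, 0.1, -0.017, 0.002]
wrist_force: [-1.4, -0.4, 2.3]
width: 0.0132
grasp_force: 63.1
```

Run:
```python
from h import *
st()
s=cam('side')
cv2.imwrite('pics/g4.png',cv2.resize(s['image'][215:275,240:315],None,fx=9,fy=9,interpolation=cv2.INTER_CUBIC)[:,:,::-1])
```

```text
t 10.28 p [0.5292, 0.0081, 0.082] yaw 11.47 up -1.96 roll -0.0 F [-1.4, -0.4, 2.3] w 0.0132 g 63.1 j [-0.14, 0.34, -0.28, 0.98, -0.01, 2.8]
```

View pics/g4.png

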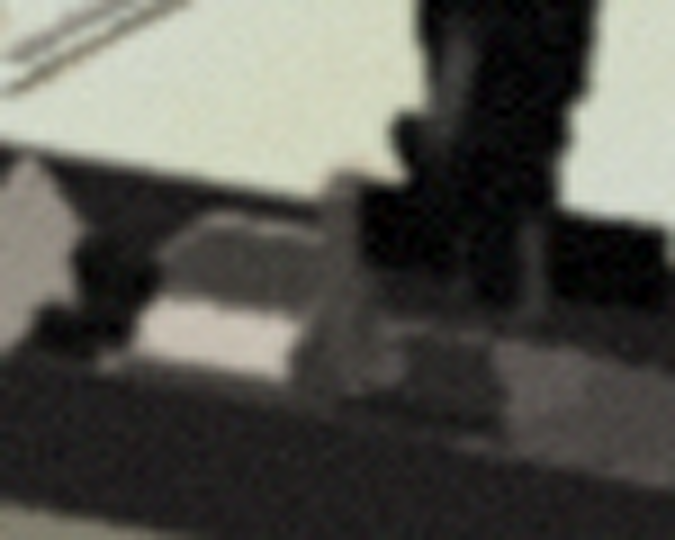

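The side crop shows the rear feet starting to ride over the lip (100,270), with the ramp at (40,250). About 11 mm left to the ramp foot, and the force is low.

Emit:
{"name": "arm_command", "arguments": {"offset": [[2,0,-0.1],[4,0,-0.1],[6,0,-0.2],[6,0,-0.2]], "rot": [[0,0,0],[0,0,0],[0,0,0],[0,0,0]]}}

```text
t: 10.82
eef_pos: [0.5337, 0.0092, 0.082]
tool_rot: [0.995, 0.1, -0.018, 0.002]
wrist_force: [-7.9, -0.7, 7.5]
width: 0.0131
grasp_force: 63.9
```

Emit:
{"name": "arm_command", "arguments": {"offset": [[1.5,0,-0.1],[3,0,-0.1],[3,0,-0.1]], "rot": [[0,0,0],[0,0,0],[0,0,0]]}}

```text
t: 11.2
eef_pos: [0.5344, 0.0096, 0.0819]
tool_rot: [0.995, 0.1, -0.02, 0.002]
wrist_force: [-19.1, -3.8, 14.4]
width: 0.0129
grasp_force: 65.1
```

Run:
```python
from h import *
st()
s=cam('side')
cv2.imwrite('pics/g5.png',cv2.resize(s['image'][215:275,240:315],None,fx=9,fy=9,interpolation=cv2.INTER_CUBIC)[:,:,::-1])
```

```text
t 11.2 p [0.5344, 0.0096, 0.0819] yaw 11.43 up -2.34 roll -0.02 F [-19.1, -3.8, 14.4] w 0.0129 g 65.1 j [-0.13, 0.35, -0.26, 0.99, -0.01, 2.81]
```

View pics/g5.png

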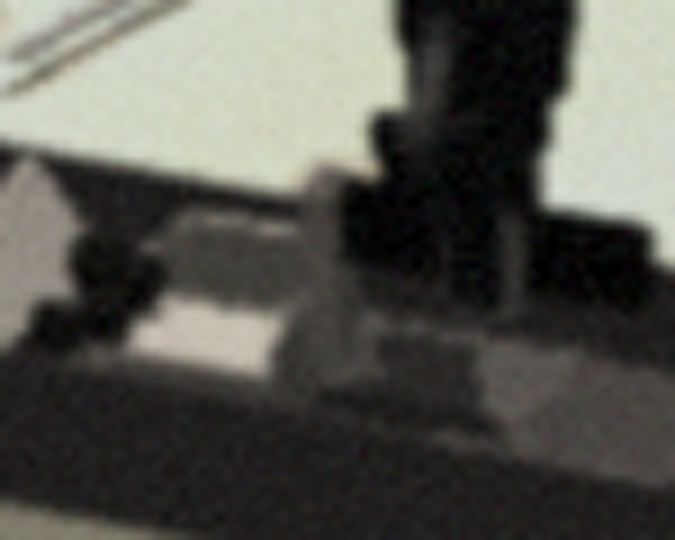

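Lip has met the ramp at about tray x = 73 mm: the force direction (-19, +14) matches the 55° ramp normal. The rear feet are in the bowl (crop 120,270) and the front ones are wedged at the ramp (50,325). Now I'll ease off and sweep up along the ramp while pitching nose-up.

Run:
```python
from h import *
o=robot.get_obs();R0m=R.from_quat(o['tool_rot']);v=np.array([.1295,.003,.0555])
lip=o['eef_pos']+R0m.apply(v);print('lip',lip)
pc=np.array([.5380,.0099,.0820]);R0=toolR(11.47,-2)
ax=np.array([np.cos(np.radians(11.5)),np.sin(np.radians(11.5)),0])
for dx,h,up in [(-1.5,0.5,-2),(-1.5,2,0),(1,6,3),(5,12,6),(9,18,9),(13,24,12),(18,32,15),(18,45,18),(14,65,21),(10,90,25),(5,115,28)]:
    L=lip+ax*dx/1000+[0,0,h/1000];Rt=toolR(11.47,up);p=L-Rt.apply(v)
    print(dx,h,up,(R0.inv().apply(p-pc)*1000).round(1),(np.degrees((R0.inv()*Rt).as_rotvec())/10).round(2))
```

```text
lip [0.65961725 0.03183939 0.02123701]
-1.5 0.5 -2 [-5.4 -0.3  0.5] [0. 0. 0.]
-1.5 2 0 [-7.3 -0.3  3.5] [0.  0.2 0. ]
1 6 3 [-7.5 -0.3  6.4] [0.  0.5 0. ]
5 12 6 [-5.8 -0.3  7.3] [-0.   0.8  0. ]
9 18 9 [-3.7 -0.3  8.3] [0.  1.1 0. ]
13 24 12 [-1.3 -0.3  9.5] [ 0.   1.4 -0. ]
18 32 15 [ 2.4 -0.3  8.6] [0.  1.7 0. ]
18 45 18 [ 1.3 -0.3  3. ] [0. 2. 0.]
14 65 21 [-3.6 -0.3 -9.5] [0.  2.3 0. ]
10 90 25 [ -8.1  -0.3 -24.5] [0.  2.7 0. ]
5 115 28 [-13.3  -0.3 -42. ] [0. 3. 0.]
```

Emit:
{"name": "arm_command", "arguments": {"offset": [[-5.4,-0.3,0.5],[-6.3,-0.3,2],[-7.3,-0.3,3.5],[-7.4,-0.3,5],[-7.5,-0.3,6.4],[-6.6,-0.3,6.9],[-5.8,-0.3,7.3],[-4.8,-0.3,7.8],[-3.7,-0.3,8.3],[-3.7,-0.3,8.3]], "rot": [[0,0,0],[0,0.1,0],[0,0.2,0],[0,0.35,0],[0,0.5,0],[0,0.65,0],[0,0.8,0],[0,0.95,0],[0,1.1,0],[0,1.1,0]]}}

```text
t: 12.5
eef_pos: [0.5334, 0.0093, 0.0739]
tool_rot: [0.992, 0.099, 0.078, -0.008]
wrist_force: [-0.9, -0.8, -1.2]
width: 0.0131
grasp_force: 62.4
```

Run:
```python
from h import *
st()
s=cam('side')
cv2.imwrite('pics/g6.png',cv2.resize(s['image'][205:275,240:315],None,fx=8,fy=8,interpolation=cv2.INTER_CUBIC)[:,:,::-1])
```

```text
t 12.5 p [0.5334, 0.0093, 0.0739] yaw 11.45 up 9.04 roll -0.0 F [-0.9, -0.8, -1.2] w 0.0131 g 62.4 j [-0.17, 0.25, -0.46, 0.72, 0.06, 2.77]
```

View pics/g6.png

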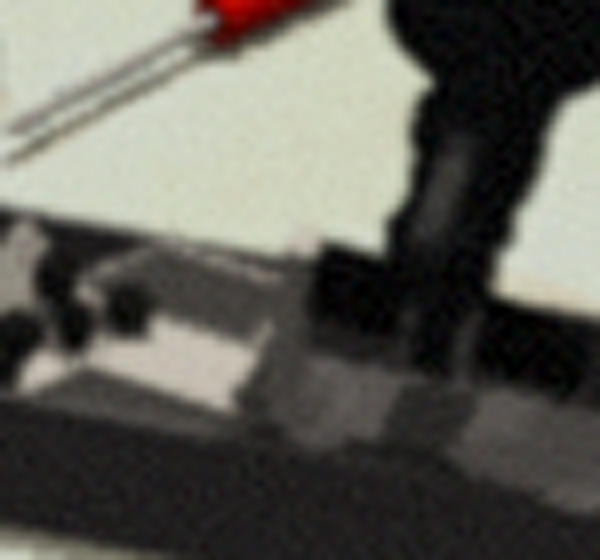

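The picture shows feet at (125,305) and (70,325) in the bowl, one at (55,275) near the lip and one at (15,345) by the ramp. Ten pictures have been viewed, so from here I use numeric checks only. Continuing up the ramp.

Emit:
{"name": "arm_command", "arguments": {"offset": [[1.2,0,0.6],[2.4,0,1.2],[4.2,0,0.8],[6.1,0,0.3],[6.1,0,0.3]], "rot": [[0,0.15,0],[0,0.3,0],[0,0.45,0],[0,0.6,0],[0,0.6,0]]}}

```text
t: 13.18
eef_pos: [0.5374, 0.0105, 0.0734]
tool_rot: [0.987, 0.099, 0.128, -0.013]
wrist_force: [-7.6, -2.1, -3.0]
width: 0.0129
grasp_force: 62.4
```

```bash
cat >> h.py <<'E'
V=np.array([.1295,.003,.0555])
def bowl(tag,exp=False):
    o=robot.get_obs();r=R.from_quat(o['tool_rot']);s=cam('side')
    f=lambda q:o['eef_pos']+r.apply(np.array(q)/1000+V)   # q rel. lip in tool axes (z down), mm
    im=s['image'];g=cv2.cvtColor(im,cv2.COLOR_RGB2GRAY)
    P=np.array([f(q) for q in [(10,-30,0),(10,34,0),(-75,34,-3),(-75,-30,-3)]])
    px=proj(s,P);print(tag,'bowl px',px.round(0).tolist())
    x0,y0=px.min(0).astype(int)-8;x1,y1=px.max(0).astype(int)+8
    m=((g<38)*255).astype(np.uint8)
    return s,g,m,(x0,y0,x1,y1)
E
python3 - <<'E'
from h import *
st();s,g,m,(x0,y0,x1,y1)=bowl('a')
y0-=10
print(x0,y0)
for row in g[y0:y1,x0:x1]: print(''.join('#' if v<30 else '+' if v<50 else '.' if v<100 else ' ' for v in row))
pr=lambda P:rel(P,11.45,0)
o=robot.get_obs();r0=R.from_quat(o['tool_rot']);L=o['eef_pos']+r0.apply(V)
for dx,h,up in [(0,10,19),(-2,25,22),(-4,45,26),(-6,70,30)]:
    Rt=toolR(11.45,up);p=L+[dx*.00098,dx*.0002,h/1000]-Rt.apply(V)
    print((r0.inv().apply(p-o['eef_pos'])*1000).round(1),(np.degrees((r0.inv()*Rt).as_rotvec())/10).round(2))
E
```

```text
t 13.18 p [0.5374, 0.0105, 0.0734] yaw 11.42 up 14.84 roll -0.03 F [-7.6, -2.1, -3.0] w 0.0129 g 62.4 j [-0.19, 0.21, -0.54, 0.58, 0.1, 2.76]
a bowl px [[234.0, 248.0], [243.0, 234.0], [273.0, 246.0], [264.0, 260.0]]
225 216
#############.                                         
############+                                          
###########+.                                          
###########.                                           
##########.                                            
#########+                                             
#########.                                             
########.                                              
########.                                              
#######.                                               
######+                                                
#####+                                                 
#####.                                                 
####+..                                                
###+..++....                                           
##+..+##++++++...                  
[... 1434 characters left out ...]
+#++#+#+#+#+++++..............+++.........
+##+##++#+##++##++#++##+##+++++++...........++++.......
++#++##++#++#+#++#+#+++++++###++++++++.........+.......
#+#+++##+###+#+#+++####++++++#++#++###++++++...........
+++++#++##++#++###++++#++#++#+#+++#++#+#+#++++++++++++.
#+###++#++#++##+++######+++##+#+####+#++#++#+#+#++#++++
#+##++#+##+++##++#++++++#+#+##++++++#+#+++++++#++++#+++
++###+##++#+####+#++#+++#+++#+++#+++++##+##+#++#++++++#
+#++++#++#++#++#+###++##+##++#+##++++++###++###+#+#+++#
++##++##+##+++++++##++##++++#++++#+++#+++#++#+##+####+#
[-1.1  0.  -0.1] [-0.    0.42 -0.  ]
[-1.5  0.  -8.1] [-0.    0.72 -0.  ]
[ -0.7   0.  -18.4] [-0.    1.12 -0.  ]
[  2.1   0.  -33.4] [-0.    1.52 -0.  ]
```

Emit:
{"name": "arm_command", "arguments": {"offset": [[-3,0,0],[-3,0,0],[-3,0,-3],[-3,0,-8],[-2.5,0,-13],[-2,0,-18],[-1,0,-26],[0,0,-33],[0,0,-33],[0,0,-33]], "rot": [[0,0.2,0],[0,0.4,0],[0,0.6,0],[0,0.8,0],[0,1.0,0],[0,1.2,0],[0,1.4,0],[0,1.6,0],[0,1.6,0],[0,1.6,0]]}}

```text
t: 14.48
eef_pos: [0.5312, 0.0087, 0.1065]
tool_rot: [0.959, 0.096, 0.266, -0.027]
wrist_force: [-0.8, 0.1, -1.1]
width: 0.0127
grasp_force: 62.4
```

Run:
```python
from h import *
st();s,g,m,(x0,y0,x1,y1)=bowl('b')
x0-=5;y0-=10;y1+=35;print(x0,y0)
for row in g[y0:y1,x0:x1+10]: print(''.join('#' if v<30 else '+' if v<50 else '.' if v<100 else ' ' for v in row))
```

```text
t 14.47 p [0.5312, 0.0087, 0.1065] yaw 11.46 up 31.0 roll 0.01 F [-0.8, 0.1, -1.1] w 0.0127 g 62.4 j [-0.27, 0.06, -0.75, 0.27, 0.24, 2.73]
b bowl px [[235.0, 224.0], [244.0, 211.0], [272.0, 229.0], [263.0, 243.0]]
221 192
                                                                    
                                                                 ...
                                                               .....
                                                             .......
                                                           .........
                                                         .........+.
                                                       .........++++
                                                     ...........++++
                                                    ........+++++++.
                                                  .........+++++++..
                                                ........++++#+++..  
                                              ..........+++#++..    
                                            .....
[... 4563 characters left out ...]
+++#++##++
                   .......+++++###+++++#+++++#+++#+++#++#+++#+++#+#+
                         ......++++++#++#++++++#++++++#+#++#+++++#++
                              ......++++###+##+++#++##+++++#+++####+
                                   .....+++++++#++++#+#++#+#++##++#+
                                       ......++++++#+##++++#+++++#+#
                                            ......+++++##+++++##++++
                                                 ......++++#+#++++++
                                                      ......+++++##+
                                                          .......+++
                                                                ....
```

Run:
```python
from h import *
o=robot.get_obs();r0=R.from_quat(o['tool_rot'])
for yw,p in [(11.5,(.531,.009,.15)),(11.5,(.525,.009,.195)),(20,(.52,.01,.2)),(30,(.52,.01,.2)),(40,(.52,.01,.2)),(50,(.52,.01,.2)),(60,(.52,.01,.2)),(70,(.52,.01,.2)),(80,(.52,.01,.2))]:
    print((r0.inv().apply(np.array(p)-o['eef_pos'])*1000).round(0).tolist(),(np.degrees((r0.inv()*toolR(yw,31)).as_rotvec())/10).round(2).tolist())
```

```text
[22.0, -0.0, -38.0] [0.0, 0.0, -0.0]
[40.0, -1.0, -79.0] [0.0, 0.0, -0.0]
[39.0, -3.0, -86.0] [0.44, 0.0, -0.73]
[39.0, -3.0, -86.0] [0.96, 0.0, -1.59]
[39.0, -3.0, -86.0] [1.47, 0.0, -2.45]
[39.0, -3.0, -86.0] [1.98, 0.0, -3.3]
[39.0, -3.0, -86.0] [2.5, 0.0, -4.16]
[39.0, -3.0, -86.0] [3.01, 0.0, -5.02]
[39.0, -3.0, -86.0] [3.53, 0.0, -5.88]
```

Emit:
{"name": "arm_command", "arguments": {"offset": [[7,0,-12],[15,0,-26],[22,0,-38],[31,0,-58],[40,-1,-79],[39,-3,-86],[39,-3,-86],[39,-3,-86],[39,-3,-86],[39,-3,-86],[39,-3,-86],[39,-3,-86],[39,-3,-86],[39,-3,-86],[39,-3,-86],[39,-3,-86],[39,-3,-86],[39,-3,-86]], "rot": [[0,0,0],[0,0,0],[0,0,0],[0,0,0],[0,0,0],[0.22,0,-0.37],[0.44,0,-0.73],[0.7,0,-1.16],[0.96,0,-1.59],[1.22,0,-2.02],[1.47,0,-2.45],[1.73,0,-2.88],[1.98,0,-3.3],[2.24,0,-3.73],[2.5,0,-4.16],[2.75,0,-4.59],[3.01,0,-5.02],[3.01,0,-5.02]]}}

```text
t: 16.77
eef_pos: [0.5207, 0.0092, 0.1996]
tool_rot: [0.79, 0.553, 0.219, -0.153]
wrist_force: [0.5, 0.1, -1.9]
width: 0.0129
grasp_force: 62.3
```

Run:
```python
from h import *
import pickle
st();s,g,m,(x0,y0,x1,y1)=bowl('c');t=cam('top');pickle.dump({'top':t,'side':s},open('c3.pkl','wb'))
y0-=15;y1+=5;print(x0,y0)
ch=lambda G:[print(''.join('#' if v<30 else '+' if v<50 else '.' if v<100 else ' ' for v in row)) for row in G]
ch(g[y0:y1,x0:x1])
gt=cv2.cvtColor(t['image'],cv2.COLOR_RGB2GRAY);print('TOP 245,150')
ch(gt[150:258,245:320])
```

```text
t 16.77 p [0.5207, 0.0092, 0.1996] yaw 69.97 up 30.96 roll 0.0 F [0.5, 0.1, -1.9] w 0.0129 g 62.3 j [-0.44, 0.2, -0.27, 1.16, 0.54, 1.46]
c bowl px [[256.0, 227.0], [239.0, 214.0], [265.0, 217.0], [283.0, 229.0]]
230 191
                                                            
                                                            
                                                        ....
                                                      ......
                                                    .....  .
                                                  ......    
                                                ........    
                                              .........     
                                            ...........    .
                                          ..........+..    .
                                         ........++++..   ..
                                       .........+++++.    ..
                                     ..........++##+..    ..
                                   .........+++++++..    ...
                         
[... 9670 characters left out ...]
###+++++++++++++++###+++++++########
 ...........................+++.....++#######++++++++++++++++.++++++++....+
............................+++......+#######++++++++++.++++++++.....      
............................+++......+#######++++++++++++++++...           
.......................   ...++......++#######++++++++++......             
.......................   ...+........+#######++++++++......               
......................     ...........+######++++++++......                
.....................      ..........+++#####+++++++#+...                  
   ..................      .....+++.....+++#++++++++#+.                    
       ..............      ................++++++++##+.
```

```bash
cat >> h.py <<'E'
def lipto(rows,p0=None,r0=None):
    o=robot.get_obs();r0=r0 or R.from_quat(o['tool_rot']);p0=o['eef_pos'] if p0 is None else np.array(p0)
    for L,yw,up in rows:
        Rt=toolR(yw,up);p=np.array(L)-Rt.apply(V)
        print(yw,up,'TCP',p.round(3).tolist(),'|',(r0.inv().apply(p-p0)*1000).round(0).tolist(),(np.degrees((r0.inv()*Rt).as_rotvec())/10).round(2).tolist())
E
python3 - <<'E'
from h import *
o=robot.get_obs();print(o['eef_pos']+R.from_quat(o['tool_rot']).apply(V))
lipto([((.54,.16,.21),80,31),((.53,.19,.2),90,31),((.527,.22,.18),100,31),((.527,.22,.16),100,28)])
E
```

```text
[0.57085809 0.13964004 0.21886658]
80 31 TCP [0.513, 0.023, 0.191] | [4.0, -11.0, 13.0] [0.52, 0.0, -0.87]
90 31 TCP [0.527, 0.05, 0.181] | [25.0, -8.0, 37.0] [1.04, 0.0, -1.72]
100 31 TCP [0.548, 0.082, 0.161] | [47.0, 2.0, 73.0] [1.55, 0.0, -2.58]
100 28 TCP [0.548, 0.081, 0.148] | [39.0, 2.0, 84.0] [1.48, -0.29, -2.62]
```

Emit:
{"name": "arm_command", "arguments": {"offset": [[2,-5,6],[4,-11,13],[15,-10,25],[25,-8,37],[36,-3,55],[47,2,73],[39,2,84],[39,2,84],[39,2,84]], "rot": [[0.26,0,-0.43],[0.52,0,-0.87],[0.78,0,-1.3],[1.04,0,-1.72],[1.3,0,-2.15],[1.55,0,-2.58],[1.48,-0.29,-2.62],[1.48,-0.29,-2.62],[1.48,-0.29,-2.62]]}}

```text
t: 18.0
eef_pos: [0.5479, 0.081, 0.1489]
tool_rot: [0.623, 0.744, 0.156, -0.185]
wrist_force: [-1.0, 0.2, -1.0]
width: 0.013
grasp_force: 62.3
```

Run:
```python
from h import *
st();s,g,m,(x0,y0,x1,y1)=bowl('c');t=cam('top')
y0-=12;print(x0,y0)
ch=lambda G:[print(''.join('#' if v<30 else '+' if v<50 else '.' if v<100 else ' ' for v in row)) for row in G]
ch(g[y0:y1,x0:x1])
gt=cv2.cvtColor(t['image'],cv2.COLOR_RGB2GRAY);print('TOP 255,165')
ch(gt[165:250:1,255:320])
o=robot.get_obs();print('lip',(o['eef_pos']+R.from_quat(o['tool_rot']).apply(V)).round(4))
# tin rim recheck side: none
lipto([((.527,.22,.13),100,14),((.527,.22,.1),100,0),((.527,.22,.088),100,-15),((.527,.22,.083),100,-30),((.527,.22,.08),100,-45),((.527,.22,.078),100,-60)])
```

```text
t 18.0 p [0.5479, 0.081, 0.1489] yaw 100.09 up 28.01 roll 0.09 F [-1.0, 0.2, -1.0] w 0.013 g 62.3 j [-0.24, 0.39, -0.11, 1.28, 0.45, 1.11]
c bowl px [[262.0, 271.0], [234.0, 265.0], [248.0, 258.0], [274.0, 263.0]]
225 237
.++#+#++++#+++.........++++++########+++.     .+####+..##
.+++#++++++++...........++#++##++#+++#+..     .+####..+++
++++++++++++............++#+#+##++++##+..     .+###++.+++
++++++....................+#+++++++++#+.     ..+####+++++
###++.....................++#++#+#+++++.     ..+++##++++#
+#+++......................+++#+++#+#++.     ..###++##+#+
++#+.......................+++++++###++.     ..###+##+#+#
#++..............................+####..     .++####++++#
++........................+..   ....++..     .++#####+#++
++...........................   .. ....      .++#+###+###
+............................       ..       ..++++++#+++
+...........................                  ......+++++
............................                     ........
.....................   ....                     ........
+..+...............   ......                     ........
+++++++.
[... 6939 characters left out ...]
                                          
                                                                 
                                                                 
                                                                 
lip [0.5266 0.2194 0.1607]
100 14 TCP [0.548, 0.083, 0.153] | [3.0, 0.0, -2.0] [0.01, -1.4, 0.01]
100 0 TCP [0.547, 0.092, 0.156] | [13.0, 0.0, -0.0] [0.01, -2.8, 0.0]
100 -15 TCP [0.543, 0.11, 0.175] | [39.0, 0.0, -9.0] [0.01, -4.3, 0.0]
100 -30 TCP [0.539, 0.136, 0.196] | [72.0, 0.0, -15.0] [0.01, -5.8, 0.0]
100 -45 TCP [0.533, 0.168, 0.211] | [107.0, 1.0, -13.0] [0.01, -7.3, 0.0]
100 -60 TCP [0.527, 0.203, 0.218] | [142.0, 1.0, -3.0] [0.01, -8.8, -0.0]
```

Emit:
{"name": "arm_command", "arguments": {"offset": [[1,0,-1],[3,0,-2],[8,0,-1],[13,0,0],[26,0,-5],[39,0,-9],[50,0,-11],[61,0,-13],[72,0,-15],[84,0,-15],[95,0,-14],[107,1,-13],[119,1,-10],[131,1,-7],[142,1,-3],[142,1,-3],[142,1,-3],[142,1,-3]], "rot": [[0,-0.7,0],[0,-1.4,0],[0,-2.1,0],[0,-2.8,0],[0,-3.55,0],[0,-4.3,0],[0,-4.8,0],[0,-5.3,0],[0,-5.8,0],[0,-6.3,0],[0,-6.8,0],[0,-7.3,0],[0,-7.8,0],[0,-8.3,0],[0,-8.8,0],[0,-8.8,0],[0,-8.8,0],[0,-8.8,0]]}}

```text
t: 20.35
eef_pos: [0.5274, 0.2024, 0.2183]
tool_rot: [0.557, 0.663, -0.32, 0.383]
wrist_force: [0.7, -0.1, -1.3]
width: 0.013
grasp_force: 62.4
```

```bash
cat >> h.py <<'E'
ch=lambda G:[print(''.join('#' if v<30 else '+' if v<50 else '.' if v<100 else ' ' for v in row)) for row in G]
gray=lambda c:cv2.cvtColor(c['image'],cv2.COLOR_RGB2GRAY)
E
python3 - <<'E'
from h import *
st();t=cam('top');s=cam('side');g=gray(t)
print('TOP tin 150,195');ch(g[195:265:1,150:215])
print('TOP tray 255,165');ch(g[165:255:2,252:318])
o=robot.get_obs();print('lip',(o['eef_pos']+R.from_quat(o['tool_rot']).apply(V)).round(4))
print('side tin 222,285');ch(gray(s)[285:345,220:278])
E
```

```text
t 20.35 p [0.5274, 0.2024, 0.2183] yaw 99.77 up -59.92 roll 0.14 F [0.7, -0.1, -1.3] w 0.013 g 62.4 j [0.62, 0.63, 0.16, 1.73, -0.9, 2.33]
TOP tin 150,195
++..                                                             
+++.                                                             
+++..                                                            
++++.                                                            
++++.                                                            
++++..                                                           
++++..                                                           
+++++.                                                           
+++++..        .      ........                                   
++++++..   ............++...                                     
++++++++.....++++++++++++++.                                     
++++++++++++++++++++++++++++..                                   
++++++++++..........+++####++++..                                
+++++++++..       ..+###########+...                             
+++++++++.        .+#
[... 9568 characters left out ...]
+++++..       
.........++++++++++++++++..+++.++++++++++++++++++.        
.........+++++++++++++....+.+..+.++++++++.++++++..        
.........+++++++++++.++++.++++++++.++++++++++++..         
..........+++++++++++++++....+++++++++++++++.++.          
...........+++++++++++++..++++++++.+++++++++++.           
............++++.++.++..+..+.++++++++++++++++.            
.............+++++..+++++++.+++++++.+++++++..             
...............++++++++++..+++++..+++++++...              
..................++++.+.++.+.++++.+++++..                
..................++.+++.+..+...++++++..                  
.....................+++..+.++.........                   
............................+.......
```

The tray now holds exactly three feet in the top view, so three came out; at least two show in the tin at (165,229) and (172,238). I'll return level, move away and count the tin.

Run:
```python
from h import *
lipto([((.527,.22,.11),100,-60),((.527,.21,.14),100,-40),((.527,.20,.15),100,-20),((.527,.19,.15),100,0),((.57,.10,.15),70,0)])
```

```text
100 -60 TCP [0.527, 0.203, 0.25] | [-27.0, -0.0, -16.0] [0.01, -0.01, -0.01]
100 -40 TCP [0.535, 0.147, 0.266] | [-69.0, -2.0, 25.0] [0.01, 1.99, -0.01]
100 -20 TCP [0.542, 0.098, 0.246] | [-77.0, -4.0, 77.0] [0.01, 3.99, -0.01]
100 0 TCP [0.547, 0.062, 0.206] | [-60.0, -6.0, 129.0] [0.01, 5.99, -0.01]
70 0 TCP [0.523, -0.021, 0.206] | [-99.0, -43.0, 196.0] [1.58, 5.85, 2.71]
```

Emit:
{"name": "arm_command", "arguments": {"offset": [[-14,0,-8],[-27,0,-16],[-48,-1,4],[-69,-2,25],[-73,-3,51],[-77,-4,77],[-69,-5,103],[-60,-6,129],[-73,-18,151],[-86,-31,174],[-99,-43,196],[-99,-43,196],[-99,-43,196]], "rot": [[0,0,0],[0,0,0],[0,1,0],[0,2,0],[0,3,0],[0,4,0],[0,5,0],[0,6,0],[0.53,5.98,0.9],[1.06,5.93,1.8],[1.58,5.85,2.71],[1.58,5.85,2.71],[1.58,5.85,2.71]]}}

```text
t: 22.08
eef_pos: [0.5234, -0.0199, 0.2061]
tool_rot: [0.818, 0.575, -0.001, 0.0]
wrist_force: [0.5, 0.9, -0.8]
width: 0.0128
grasp_force: 62.3
```

Run:
```python
from h import *
st();t=cam('top');g=gray(t)
print('TOP tin 150,198');ch(g[198:258,150:212])
s,g,m,(x0,y0,x1,y1)=bowl('e');print('bowl');ch(g[y0-10:y1,x0:x1])
o=robot.get_obs();r0=R.from_quat(o['tool_rot'])
for p,yw in [((.5,-.08,.2),45),((.475,-.16,.19),15),((.474,-.221,.15),-5),((.474,-.221,.075),-5)]:
    print(yw,(r0.inv().apply(np.array(p)-o['eef_pos'])*1000).round(0).tolist(),(np.degrees((r0.inv()*toolR(yw,0)).as_rotvec())/10).round(2).tolist())
```

```text
t 22.07 p [0.5234, -0.0199, 0.2061] yaw 70.22 up -0.08 roll 0.0 F [0.5, 0.9, -0.8] w 0.0128 g 62.3 j [-0.2, 0.23, -0.11, 1.24, -0.0, 1.72]
TOP tin 150,198
                                                              
                                                              
                                                              
                                                              
                                                              
                      ..........                              
                  .................                           
                ......................                        
              .........................                       
            .............................                     
           ...............................                    
          .................................                   
         ....................           ....                  
        ..................                 ..  .              
       .................                        .             

[... 5553 characters left out ...]
+++#+#+##++#++.........+++###+###+#+######+++
          ......+###+#+++++##++......++++#++++#####++##++###
          ......+####+++++++##++...+++#+###+#++#++##+#+#+##+
          .. ...+####++....++++++++####+++###++#+#+#++####+#
         .......######.....+....+++++++++#+##++####+##++++#+
         .......+####+....++..........+++++++#++#++########+
        ........+####+.++###..............+++++++#+######+##
        .........++++..#####+..................++++++++##+#+
       ................######.......................+++++++#
45 [-65.0, -2.0, 6.0] [-0.0, 0.01, 2.52]
15 [-149.0, 2.0, 16.0] [0.0, 0.01, 5.52]
-5 [-206.0, 22.0, 56.0] [0.0, 0.01, 7.52]
-5 [-206.0, 22.0, 131.0] [0.0, 0.01, 7.52]
```

Three feet are in the tin, (170,223), (163,231) and (171,238), with three in the tray and the bowl empty. Laying the scoop back in its old free spot.

Emit:
{"name": "arm_command", "arguments": {"offset": [[-22,-1,2],[-44,-1,4],[-65,-2,6],[-93,-1,9],[-121,1,12],[-149,2,16],[-177,12,30],[-206,22,50],[-206,22,80],[-206,22,110],[-206,22,131],[-206,22,141],[-206,22,146],[-206,22,146]], "rot": [[0,0,0.84],[0,0,1.68],[0,0,2.52],[0,0,3.52],[0,0,4.52],[0,0,5.52],[0,0,6.52],[0,0,7.5],[0,0,7.5],[0,0,7.5],[0,0,7.5],[0,0,7.5],[0,0,7.5],[0,0,7.5]]}}

```text
t: 23.92
eef_pos: [0.4741, -0.2213, 0.0604]
tool_rot: [0.999, -0.042, -0.0, 0.001]
wrist_force: [-1.4, 1.1, 3.1]
width: 0.013
grasp_force: 62.9
```

```bash
python3 -c "
from h import *
st()"
```

```text
t 23.93 p [0.4741, -0.2213, 0.0604] yaw -4.84 up -0.02 roll 0.09 F [-1.4, 1.1, 3.1] w 0.013 g 62.9 j [-0.6, 0.33, -0.36, 0.88, -0.0, 2.63]
```

Contact came about 5 mm early, so the scoop has slipped roughly 2° nose-down in the grip. I'll level it while lowering.

Emit:
{"name": "arm_command", "arguments": {"offset": [[-0.5,0,1.5],[-1,0,3],[-1.5,0,4],[-1.5,0,4]], "rot": [[0,0.08,0],[0,0.14,0],[0,0.2,0],[0,0.2,0]]}}

```text
t: 24.42
eef_pos: [0.4724, -0.2215, 0.0559]
tool_rot: [0.999, -0.043, 0.017, 0.001]
wrist_force: [1.0, 1.1, 0.6]
width: 0.0131
grasp_force: 62.7
```

Emit:
{"name": "arm_command", "arguments": {"offset": [[0,0,0.5],[0,0,0.5]], "rot": [[0,0,0],[0,0,0]]}}

```text
t: 24.68
eef_pos: [0.4723, -0.2215, 0.0558]
tool_rot: [0.999, -0.043, 0.017, 0.002]
wrist_force: [-2.5, 2.3, 9.9]
width: 0.0129
grasp_force: 64.1
```

Flat contact at the original height. Releasing and retreating straight up.

Emit:
{"name": "arm_command", "arguments": {"offset": [[0,0,-0.5],[0,0,-0.5],[0,0,-0.5],[0,0,-0.5],[0,0,-0.5],[0,0,-0.5],[0,0,-0.5],[0,0,-0.5]], "rot": [[0,0,0],[0,0,0],[0,0,0],[0,0,0],[0,0,0],[0,0,0],[0,0,0],[0,0,0]], "fingers": 0.2}}

```text
t: 25.68
eef_pos: [0.4722, -0.2214, 0.0556]
tool_rot: [0.999, -0.043, 0.017, 0.001]
wrist_force: [-0.2, 0.3, 0.7]
width: 0.0514
grasp_force: 0.0
```

Emit:
{"name": "arm_command", "arguments": {"offset": [[0,0,-15],[0,0,-40],[0,0,-80],[0,0,-120],[-50,40,-140],[-100,80,-140],[-130,110,-140],[-130,110,-140],[-130,110,-140]], "rot": [[0,0,0],[0,0,0],[0,0,0],[0,0,0],[0,0,0],[0,0,0],[0,0,0],[0,0,0],[0,0,0]]}}

```text
t: 26.8
eef_pos: [0.3287, -0.3193, 0.192]
tool_rot: [0.999, -0.043, 0.017, 0.002]
wrist_force: [-0.0, 0.6, 0.4]
width: 0.0512
grasp_force: 0.0
```

Run:
```python
from h import *
import pickle
st();t=cam('top');g=gray(t)
c0=pickle.load(open('c0.pkl','rb'))['top']['image'].astype(int)
m=np.zeros_like(g);m[222:280,380:412]=(g[222:280,380:412]<50)*255
p=np.argwhere(m>0)[:,::-1].astype(np.float32);print('handle',cv2.minAreaRect(p))
m=((np.abs(t['image'].astype(int)-c0).max(2)>45)*255).astype(np.uint8)
m=cv2.morphologyEx(m,cv2.MORPH_OPEN,np.ones((3,3),np.uint8))
n,l,s,ce=cv2.connectedComponentsWithStats(m)
print([(s[i].tolist()) for i in range(1,n) if s[i,4]>12])
for nm,(a,b,c,d) in {'tin':(205,250,158,205),'tray':(165,245,262,305)}.items():
    mm=((g[a:b,c:d]<45)*255).astype(np.uint8);n,l,s,ce=cv2.connectedComponentsWithStats(mm)
    print(nm,[(s[i,4],(ce[i]+[c,a]).round().tolist()) for i in range(1,n) if s[i,4]>10])
ch(g[190:275,372:415])
```

```text
t 26.8 p [0.3287, -0.3193, 0.192] yaw -4.95 up 1.98 roll 0.11 F [-0.0, 0.6, 0.4] w 0.0512 g 0.0 j [-0.97, 0.11, -0.3, 1.15, 0.03, 2.26]
handle ((393.5603942871094, 252.611328125), (6.298397541046143, 41.048179626464844), 2.4895529747009277)
[[289, 174, 7, 6, 39], [267, 178, 7, 6, 40], [278, 183, 6, 7, 40], [290, 182, 6, 5, 27], [267, 186, 7, 6, 39], [286, 186, 5, 6, 26], [291, 194, 8, 7, 48], [281, 196, 7, 8, 47], [269, 198, 7, 8, 46], [168, 219, 8, 8, 52], [162, 227, 7, 8, 47], [169, 234, 8, 8, 53], [308, 255, 120, 80, 5055], [387, 262, 4, 6, 19], [133, 296, 132, 184, 11240], [427, 297, 9, 11, 72], [246, 298, 35, 22, 347], [444, 305, 141, 69, 5457], [517, 312, 123, 168, 8833], [434, 318, 11, 18, 154], [254, 328, 199, 152, 13873], [398, 328, 29, 22, 381], [429, 330, 5, 4, 18], [482, 351, 9, 11, 70], [630, 370, 7, 17, 83], [386, 372, 149, 108, 5534], [540, 384, 8, 5, 32], [268, 424, 29, 46, 721], [280, 473, 9, 3, 27]]
tin [(np.int32(26), [171.0, 222.0]), (np.int32(35), [164.0, 230.0]), (np.int32(28), [172.0, 238.0])]
tray [(np.int32(34), [292.0, 177.0]), (np.int32(35), [270.0, 181.0])
[... 3053 characters left out ...]
                
                  .+#++##.                 
                  .##++++.                 
                 ..#+++#+.                 
                 .+##++#+.                 
                 .+#+++++                  
                ..+#++##+                  
                ..+#+++#.                  
                ..##++##.                  
                ..##++##+                  
                ..##+++#+                  
                ..##+++#+                  
                ..##++#+.                  
                ..##+#++.                  
                ..##+##+.                  
                ..+++++..                  
                .......
```

The scoop lies flat at its old spot. Three feet are in the tin and three in the tray, and the tin and the nearby things haven't moved (other differences are arm and shadow).

```bash
python3 -c "
from workcell import job
print(job.sign_off())"
```

```text
the job is handed in; nothing more can be done
None
```

The job is handed in at about 27 s: three feet are in the tin and the other three still in the tray, the scoop is laid flat where it started and released, and I saw no shift in the tin or its neighbours, though arm and shadow hid parts of the last view.

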